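# Pin the tote to the tilting stand and tip the model teeth into the pick-up corner

## Task

In the dental training lab, a small blue tote of loose model teeth sits on a hinged tilting deck: first drop the red-headed lock pin fully home through the hole in the tote's ear and the hole in the deck below it, so that the tote cannot slide off. Then take the black ball handle and raise the deck to about 30 degrees, so that all four teeth slide into the orange-trimmed low corner, and finish while still holding it up with the gripper at that tilt, since the deck drops back when let go. Leave the jar, the handpiece and the gum model where they are.

Things in the scene. Friction and masses are not known exactly. Their poses are not given: they have to be found in the camera images.
- stand: Fixed tilting stand, grey base 330 x 200 x 10 mm; origin at its underside's centre; x points from the ball handle to the hinge (roughly away from the robot), z up. The hinge axis is parallel to y at x = 155, z = 36 mm; bearing blocks there reach z = 50. The deck, a white plate 260 x 190 x 12 mm, starts level, top at z = 42 mm.
- deck (a joint): Tilt of the white deck about the hinge, rad: 0 level (its rest), growing as the ball-handle end rises, at most 0.95; 30 degrees is 0.52. It turns freely and falls back under its own weight (about 5 N at the ball) when let go.
- ball_handle (a point): Black ball, 30 mm across, at the deck's free edge nearest the robot; this point is its centre, 312 mm from the hinge axis along the deck and 54 mm above the axis (90 mm above the bench when level), on a 10 mm upright stalk 54 mm long. Pinch it from above, fingers closing along the stand's y; with the tool kept upright the ball turns between the pads as it is raised on its arc.
- deck_hole (a point): Centre of the mouth of the through hole in the deck's top (under the tote's ear), 12 mm in diameter, deck 12 mm thick, 8 mm free space or more below the pin's tip when home; 235 mm from the hinge axis.
- tote_ear (a point): Centre of the top of the 12 mm hole (small chamfer) in the steel ear on the tote's high corner; ear 40 x 40 x 5 mm, its hole over the deck's hole at the start. The pin goes straight down. The tote's corner is 30 mm away towards the hinge, its walls run back at 45 degrees to both sides, rim 32 mm above the deck: let the fingers close along the stand's y axis.
- pin_seat (a point): Where the centre of the pin's head lies when the pin is fully home (moves with the deck): 28 mm above the deck's top over the hole.
- pin_grip (a point): Lock pin, standing upright in its block at the start; this point is the centre of its red head (a cylinder 18 mm in diameter, 46 mm tall). Below the head a steel shank 10 mm in diameter and 28 mm long with a tapered tip, which ends 51 mm below this point. Its axis is z. 45 g.
- pin_block: Fixed grey block 55 x 55 x 40 mm in which the pin stands, in a 12 mm hole 34 mm deep with the head resting on the block's top; origin at the centre of its underside.
- tote: Loose blue tote, 120 x 120 x 32 mm outside, walls and floor 5 mm, slippery (friction about 0.12, the teeth too), 280 g; set cornerwise on the deck. Origin at the centre of its underside, 120 mm from the hinge; x axis points along the diagonal to the low corner (towards the hinge), the ear is at x = -115 mm.
- tote_corner (a point): Low corner of the tote with orange trim on its rim: the point on the inner floor where the two inner walls meet, 78 mm from the tote's centre.
- tooth0_mid (a point): Loose white model tooth, 12 x 10 x 10 mm, 12 g, in the tote; this point is its centre.
- tooth1_mid (a point): Loose white model tooth, 12 x 10 x 10 mm, 12 g, in the tote; this point is its centre.
- tooth2_mid (a point): Loose white model tooth, 12 x 10 x 10 mm, 12 g, in the tote; this point is its centre.
- tooth3_mid (a point): Loose white model tooth, 12 x 10 x 10 mm, 12 g, in the tote; this point is its centre.
- jar_mid (a point): Bystander: closed jar 52 mm in diameter, 65 mm tall, its centre. Leave alone.
- handpiece_mid (a point): Bystander: dental handpiece 130 mm long, 20 mm thick, lying; point about its middle. Leave alone.
- model_mid (a point): Bystander: pink gum arch model about 45 x 65 x 21 mm; point inside the arch 10 mm up. Leave alone.

How it is judged:
By the outcome, as a careful person would: the job done as asked, in the order asked, and still so for the second after the job is handed in, while the arm keeps its last pose, push and grip.
It also fails if it takes over 58 s, if anything falls off the work surface, if the arm or the gripper's body presses on something with over 40 N, if the wrist force passes 120 N, or if a joint passes its speed limit or range.

## Robot

A 6-joint arm with a two-finger parallel gripper is mounted at the origin on the work surface. World frame = base frame: x ahead of the robot, y to its left, z up, the work surface at z = 0. Lengths are in m, angles in rad, forces in N, time in s.
With the tool pointing down it reaches from about 0.35 to 0.775 m from the base axis. Payload 7.3 kg.
Tool frame: the origin (TCP) lies at the very end of the fingers, on their centre line; the grasp point (between the pads) lies 19 mm behind it (robot.hold_point_z is the distance from the TCP to the grasp point, in m); z points along the fingers, y is the direction in which the jaws open and shut (so a half turn about z gives the same grasp; the last joint's range is limited). The gripper opens to 92 mm and grips with 3 to 60 N. Pads are 19 mm wide; open, the fingers measure 130 mm over their backs; the gripper's body (75 mm by 190 mm) begins 47 mm behind the grasp point.
Start: joints at [0.969, 0.342, 1.524, -0, 1.275, -0.146], TCP at [0.231, 0.471, 0.189] pointing down, gripper open.
Joint ranges: [-2.53, 2.53], [-0.77, 2.02], [0.04, 2.7], [-1, 4.14], [0.28, 2.66], [-3.11, 3.11]. Speed limits (rad/s): [2.57, 2.57, 3.14, 3.14, 3.14, 3.14].

## Interface

Orientations are given as [roll, pitch, yaw] about the fixed x, y, z axes, in that order (R = Rz(yaw) Ry(pitch) Rx(roll)).
In Python, from cell import monitor, viewer, robot gives the robot as it stands.
- The arm moves only by the tool move_arm, never from a script. Its argument "deltas" is a list of rows, each an object of numbers: "x", "y", "z": the shift along the tool's x, y, z in m; "wx", "wy", "wz": the turn, a rotation vector about the tool's x, y, z in degrees; "hand": the opening, from 0 (shut) to 1 (fully open). In form: [{"x": .., "y": .., "z": .., "wx": .., "wy": .., "wz": .., "hand": ..}, ...]. A call has 1 to 8 rows; each row is the pose to reach, as a shift and turn from the pose commanded when the call began, along the tool's axes at that moment; what a row does not reach only later rows make up. A row lasts 1/8 s, in which the tool goes at most 62.5 mm and 10.7 degrees, less where a joint would pass 70% of its speed; a pose out of reach is approached as far as the arm can. A call with a gripper value outside its range is refused whole. The fingers move at their own pace and stop on an object; "grip_force" is the grip in N (left out, the last holds). Time passes only in rows, so rows that repeat a pose let the fingers close. It gives the time, the measured TCP pose, the force and the opening at its end, in the units of the state.
- monitor.observe(): the state, without advancing time (a new reading comes with each control period).
- viewer.read_camera(name): name is "side" or "top" or "wrist"; returns the picture (400x640x3 uint8, red, green, blue); there is no depth.
- viewer.camera_params(name): a dict with "camera_matrix" (3x3 intrinsics, pixels), "R" (3x3) and "t" (3): a world point X has camera coordinates R X + t. Camera axes: x right, y down, z forward; pixel columns grow to the right and rows downward; lengths in m; the calibration is good to about 2 mm. A picture is of the moment at which its call begins: read the wrist's pose just before it. camera_params takes no time and is no camera call; for the wrist camera it gives the pose at the moment of the call.
- robot.hand_in(): hands the job in, once; it reports no verdict.
The state is a dict: "time": time; "qpos": joint angles; "qvel": joint speeds; "joint_efforts": joint torques, N m; "tool_pos": TCP position; "tool_rot": TCP orientation; "contact_force": force on the tool from outside, world axes, zero at the start; "torque": the same for the moment, N m; "opening": finger opening in m.
Only numpy, scipy, OpenCV 4.12 (cv2) and the standard library are available. Lean on these libraries where they do the work, as an engineer would, in place of code of your own. Each camera call takes 0.05 s, during which the arm holds its last target. There are 200 camera calls.

## Working session

There is one attempt and no reset: what is moved stays moved. The work goes in short steps, Python scripts to look and compute and a tool call to move; the robot and the scene stay as the last step left them, time stands still between calls to the robot, and variables do not carry over. Pictures are saved under pics/ and viewed, about 8 in all and at most 12, crops included, and the job is handed in when it is done.

Besides the shell and the picture viewer there is one more tool, called after "Call:" as name([rows], argument=value, ...), one row to a line, values as JSON. move_arm: Moves the arm, as the interface text tells. Its arguments: {"type":"object","properties":{"deltas":{"type":"array","items":{"type":"object","properties":{"x":{"type":"number"},"y":{"type":"number"},"z":{"type":"number"},"wx":{"type":"number"},"wy":{"type":"number"},"wz":{"type":"number"},"hand":{"type":"number"}}}},"grip_force":{"type":"number"}},"required":["deltas"]}

```bash
mkdir -p pics; cat > h.py <<'E'
import numpy as np, cv2
from cell import monitor, viewer, robot
def shot(n,f=None):
    P=viewer.camera_params(n); im=np.array(viewer.read_camera(n))
    if f: cv2.imwrite('pics/'+f,im[:,:,::-1])
    return im,P
def ray(P,u,v):
    R=np.array(P['R']);t=np.array(P['t']).ravel();K=np.array(P['camera_matrix'])
    return -R.T@t, R.T@np.linalg.solve(K,[u,v,1.])
def plane(P,u,v,z):
    c,d=ray(P,u,v); return c+d*(z-c[2])/d[2]
def proj(P,X):
    q=np.array(P['camera_matrix'])@(np.array(P['R'])@np.array(X)+np.array(P['t']).ravel()); return q[:2]/q[2]
def tri(P1,p1,P2,p2):
    c1,d1=ray(P1,*p1);c2,d2=ray(P2,*p2)
    s=np.linalg.lstsq(np.c_[d1,-d2],c2-c1,rcond=None)[0]
    a=c1+s[0]*d1;b=c2+s[1]*d2
    return (a+b)/2,np.linalg.norm(a-b)
E
python3 - <<'E'
from h import *
a,P=shot('top','top0.png');b,Q=shot('side','side0.png')
cv2.imwrite('pics/both0.png',np.vstack([a,b])[:,:,::-1][:, :])
print(monitor.observe()); print(robot.hold_point_z)
for n,p in(('top',P),('side',Q)): print(n,ray(p,320,200))
E
```

```text
{'time': 0.1, 'qpos': array([ 9.69030553e-01,  3.42644648e-01,  1.52486666e+00,  2.25380494e-06,
        1.27538989e+00, -1.45981255e-01]), 'qvel': array([-0.00159264, -0.00094568, -0.00182616, -0.00052721,  0.00162499,
        0.00166117]), 'joint_efforts': array([ 8.67357157e-04, -4.32004523e+01, -2.44694531e+01,  7.18300324e-02,
        5.26364765e-02, -1.55299637e-05]), 'tool_pos': array([0.23083848, 0.47110056, 0.18803798]), 'tool_rot': array([-3.14029834e+00, -1.92477403e-04,  2.68580735e+00]), 'contact_force': array([-0.67297984, -0.06050316, -0.38351462]), 'torque': array([-0.04283236, -0.01418937,  0.00774947]), 'opening': 0.09178913725303656}
0.0188
top (array([0.40946058, 0.00768798, 1.08067394]), array([ 0.21154946, -0.0364069 , -0.976745  ]))
side (array([ 0.29749744, -0.83123777,  0.61206953]), array([ 0.28711002,  0.80404342, -0.52097675]))
```

View pics/top0.png

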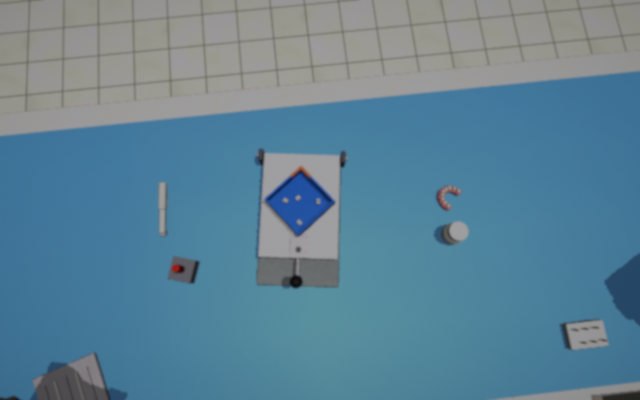

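View pics/side0.png

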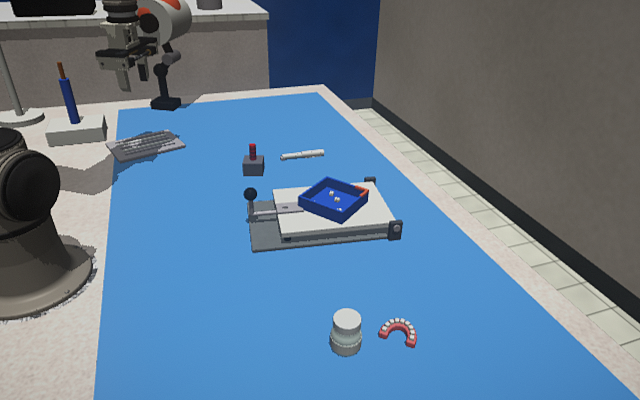

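Top: red pin (177,268), ball (296,281), ear hole (298,249), hinge ends (261,157)/(343,158). Side: pin (252,151), ball (250,193). Now the positions.

```bash
python3 - <<'E'
from h import *
a=cv2.imread('pics/top0.png')[:,:,::-1].astype(int);b=cv2.imread('pics/side0.png')[:,:,::-1].astype(int)
P=viewer.camera_params('top');Q=viewer.camera_params('side')
def cen(m,x0,x1,y0,y1):
    k=np.zeros_like(m);k[y0:y1,x0:x1]=m[y0:y1,x0:x1];v,u=np.nonzero(k);return np.array([u.mean(),v.mean()]),len(u),(u.min(),u.max(),v.min(),v.max())
red=lambda i:(i[...,0]>90)&(i[...,1]<70)&(i[...,2]<70)
red2=lambda i:(i[...,0]>2*i[...,1])&(i[...,0]>2*i[...,2])&(i[...,0]>50)
blk=lambda i:(i.max(2)<45)
p=cen(red2(a),160,200,250,290);q=cen(red2(b),235,270,135,165);print(p,q,tri(P,p[0],Q,q[0]))
p=cen(blk(a),285,308,272,290);q=cen(blk(b),240,260,185,200);print(p,q,tri(P,p[0],Q,q[0]))
for nm,uv,z in(('hole',(298,249.5),.047),('hingeL',(261,157),.05),('hingeR',(343,158),.05),('deckL',(264,153),.042),('deckR',(340,155),.042),('deckNL',(259.5,257),.042),('deckNR',(338,259),.042),('toteLow',(301,167),.074),('toteL',(265,201),.074),('toteR',(334,203),.074),('toteNear',(298,236),.074)):
    print(nm,plane(P,*uv,z).round(4))
cv2.imwrite('pics/crop.png',cv2.resize(cv2.imread('pics/top0.png')[145:295,150:350],None,fx=4,fy=4,interpolation=cv2.INTER_CUBIC))
E
```

```text
(array([176.13207547, 268.01886792]), 53, (np.int64(172), np.int64(180), np.int64(265), np.int64(271))) (array([252.        , 144.63636364]), 11, (np.int64(250), np.int64(254), np.int64(144), np.int64(146))) (array([0.50385732, 0.31327072, 0.08616966]), np.float64(0.0012403938923379208))
(array([295.2970297 , 281.00990099]), 101, (np.int64(290), np.int64(301), np.int64(276), np.int64(286))) (array([251.78947368, 194.73684211]), 19, (np.int64(245), np.int64(256), np.int64(188), np.int64(199))) (array([0.44644128, 0.04678646, 0.08709018]), np.float64(0.0037840570390465173))
hole [0.5189 0.0349 0.047 ]
hingeL [0.7576 0.103  0.05  ]
hingeR [ 0.7328 -0.0996  0.05  ]
deckL [0.77   0.0954 0.042 ]
deckR [ 0.744  -0.0939  0.042 ]
deckNL [0.5117 0.1282 0.042 ]
deckNR [ 0.4864 -0.0576  0.042 ]
toteLow [0.7138 0.0067 0.074 ]
toteL [0.6393 0.1005 0.074 ]
toteR [ 0.6166 -0.0621  0.074 ]
toteNear [0.5474 0.031  0.074 ]
```

View pics/crop.png

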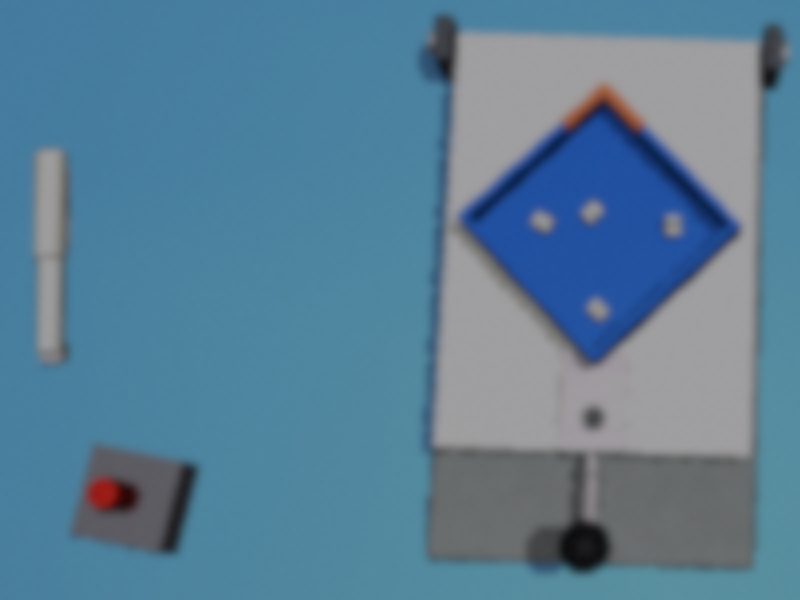

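Crop: ear hole at (593,418)/4, square grey ear around it; pin head top at (104,493)/4; stand yaw ≈ -7.3°. Heights agree (pin top 86, ball ≈ 90 mm). I go above the pin and align the jaws with the stand's y.

Call:
move_arm([
  {"x":-0.06,"y":-0.004,"wz":-4},
  {"x":-0.12,"y":-0.008,"wz":-8},
  {"x":-0.18,"y":-0.012,"wz":-12},
  {"x":-0.24,"y":-0.017,"wz":-16},
  {"x":-0.29,"y":-0.02,"wz":-18.8},
  {"x":-0.315,"y":-0.022,"wz":-18.8},
  {"x":-0.315,"y":-0.022,"wz":-18.8},
  {"x":-0.315,"y":-0.022,"wz":-18.8},
])

```text
schema error: expected keys x, y, z, wx, wy, wz, hand
```

```bash
cat >> h.py <<'E'
from scipy.spatial.transform import Rotation as Ro
def delta(T,yaw=None):
    s=monitor.observe(); R=Ro.from_euler('xyz',s['tool_rot']).as_matrix()
    print('tcp',s['tool_pos'].round(4),'rot deg',np.degrees(s['tool_rot']).round(2),'t',s['time'],'F',s['contact_force'].round(1),'open',round(s['opening'],4))
    print('delta tool',(R.T@(np.array(T)-s['tool_pos'])).round(4))
    if yaw is not None: print('wrot',np.degrees(Ro.from_matrix(R.T@Ro.from_euler('xyz',[np.pi,0,np.radians(yaw)]).as_matrix()).as_rotvec()).round(2))
E
python3 - <<'E'
from h import *
delta([.504,.313,.052],172.7)
a,P=shot('wrist','w1.png'); print(ray(P,320,200)); print(proj(P,[.504,.313,.086]))
E
```

```text
tcp [0.2308 0.4711 0.188 ] rot deg [-1.7993e+02 -1.0000e-02  1.5389e+02] t 0.1 F [-0.7 -0.1 -0.4] open 0.0918
delta tool [-0.3149 -0.0215  0.136 ]
wrot [ -0.07  -0.02 -18.81]
(array([0.171536  , 0.50026834, 0.38406456]), array([ 0.20203341, -0.09759956, -0.97470766]))
[301.68603695 448.95856284]
```

View pics/w1.png

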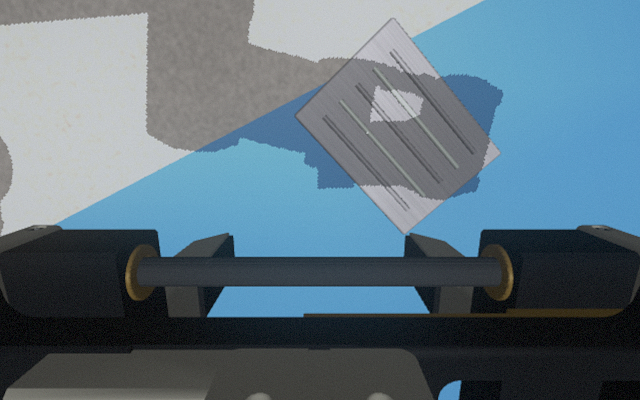

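The move was refused for missing keys, so nothing moved; picture w1 shows only the start area. The wrist camera sits 66 mm towards tool +x, so I'll stop beyond the pin to look at it.

Call:
move_arm([
  {"x":-0.06,"y":0,"z":0,"wx":0,"wy":0,"wz":-4,"hand":1},
  {"x":-0.12,"y":0,"z":0,"wx":0,"wy":0,"wz":-8,"hand":1},
  {"x":-0.18,"y":0,"z":0,"wx":0,"wy":0,"wz":-12,"hand":1},
  {"x":-0.24,"y":0,"z":0,"wx":0,"wy":0,"wz":-16,"hand":1},
  {"x":-0.3,"y":0,"z":0,"wx":0,"wy":0,"wz":-18.8,"hand":1},
  {"x":-0.35,"y":0,"z":0,"wx":0,"wy":0,"wz":-18.8,"hand":1},
  {"x":-0.37,"y":0,"z":0,"wx":0,"wy":0,"wz":-18.8,"hand":1},
  {"x":-0.37,"y":0,"z":0,"wx":0,"wy":0,"wz":-18.8,"hand":1},
])

```text
time: 1.15
tool_pos: [0.5641, 0.3074, 0.1876]
tool_rot: [-3.141, -0.001, 3.012]
contact_force: [0.7, -0.1, 0.5]
opening: 0.0915
```

Call:
move_arm([
  {"x":0,"y":0,"z":0,"wx":0,"wy":0,"wz":0,"hand":1},
  {"x":0,"y":0,"z":0,"wx":0,"wy":0,"wz":0,"hand":1},
])

```text
time: 1.4
tool_pos: [0.5622, 0.3095, 0.1889]
tool_rot: [3.141, -0.0, 3.015]
contact_force: [0.2, 0.5, 0.6]
opening: 0.0915
```

```bash

python3 - <<'E'
from h import *
a,P=shot('wrist','w2.png'); a=a.astype(int)
print(ray(P,320,200)); print(proj(P,[.504,.313,.086]))
m=(a[...,0]>2*a[...,1])&(a[...,0]>2*a[...,2])&(a[...,0]>60)
n,l,st,c=cv2.connectedComponentsWithStats(m.astype(np.uint8))
for i in range(1,n):
  if st[i,4]>100: print(st[i],c[i],plane(P,*c[i],.086))
delta([.504,.313,.052],172.7)
E
```

```text
(array([0.49668568, 0.31794958, 0.38495436]), array([ 0.22269981, -0.02539907, -0.97476042]))
[314.84504557 136.53550145]
[311 128  18  18 255] [319.29803922 136.44313725] [0.50444124 0.31713975 0.086     ]
tcp [0.5624 0.3094 0.189 ] rot deg [1.7998e+02 1.0000e-02 1.7277e+02] t 1.45 F [ 0.7 -0.1  0.8] open 0.0918
delta tool [ 0.0584 -0.0038  0.137 ]
wrot [0.02 0.01 0.07]
```

View pics/w2.png

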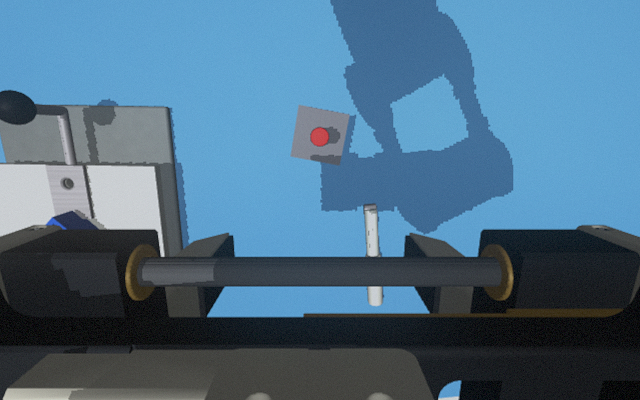

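The pin's head is at (319,136), giving (0.5044, 0.317) at z 0.086, in agreement with the top view within 4 mm; the ear hole is at (68,183). Now straight over the pin and down.

Call:
move_arm([
  {"x":0.0585,"y":0,"z":0.0,"wx":0,"wy":0,"wz":0,"hand":1},
  {"x":0.0585,"y":0,"z":0.03,"wx":0,"wy":0,"wz":0,"hand":1},
  {"x":0.0585,"y":0,"z":0.07,"wx":0,"wy":0,"wz":0,"hand":1},
  {"x":0.0585,"y":0,"z":0.11,"wx":0,"wy":0,"wz":0,"hand":1},
  {"x":0.0585,"y":0,"z":0.13,"wx":0,"wy":0,"wz":0,"hand":1},
  {"x":0.0585,"y":0,"z":0.138,"wx":0,"wy":0,"wz":0,"hand":1},
  {"x":0.0585,"y":0,"z":0.138,"wx":0,"wy":0,"wz":0,"hand":1},
  {"x":0.0585,"y":0,"z":0.138,"wx":0,"wy":0,"wz":0,"hand":0.6},
])

```text
time: 2.45
tool_pos: [0.5059, 0.3165, 0.0519]
tool_rot: [3.14, 0.002, 3.014]
contact_force: [-0.1, 0.4, 0.8]
opening: 0.0861
```

Call:
move_arm([
  {"x":0,"y":0,"z":0,"wx":0,"wy":0,"wz":0,"hand":0},
  {"x":0,"y":0,"z":0,"wx":0,"wy":0,"wz":0,"hand":0},
  {"x":0,"y":0,"z":0,"wx":0,"wy":0,"wz":0,"hand":0},
  {"x":0,"y":0,"z":0,"wx":0,"wy":0,"wz":0,"hand":0},
  {"x":0,"y":0,"z":0,"wx":0,"wy":0,"wz":0,"hand":0},
  {"x":0,"y":0,"z":0,"wx":0,"wy":0,"wz":0,"hand":0},
], grip_force=20)

```text
time: 3.2
tool_pos: [0.5053, 0.316, 0.0506]
tool_rot: [3.142, -0.0, 3.014]
contact_force: [0.3, -0.1, 0.1]
opening: 0.0265
```

Call:
move_arm([
  {"x":0,"y":0,"z":0,"wx":0,"wy":0,"wz":0,"hand":0},
  {"x":0,"y":0,"z":0,"wx":0,"wy":0,"wz":0,"hand":0},
  {"x":0,"y":0,"z":0,"wx":0,"wy":0,"wz":0,"hand":0},
  {"x":0,"y":0,"z":-0.02,"wx":0,"wy":0,"wz":0,"hand":0},
  {"x":0,"y":0,"z":-0.05,"wx":0,"wy":0,"wz":0,"hand":0},
  {"x":0,"y":0,"z":-0.08,"wx":0,"wy":0,"wz":0,"hand":0},
  {"x":0,"y":0,"z":-0.1,"wx":0,"wy":0,"wz":0,"hand":0},
  {"x":0,"y":0,"z":-0.1,"wx":0,"wy":0,"wz":0,"hand":0},
], grip_force=20)

```text
time: 4.2
tool_pos: [0.5062, 0.3165, 0.1522]
tool_rot: [3.14, 0.003, 3.014]
contact_force: [0.1, -0.2, -0.1]
opening: 0.0005
```

```bash

python3 - <<'E'
from h import *
delta([.575,.029,.15],172.7)
E
```

```text
tcp [0.5062 0.3165 0.1522] rot deg [179.89   0.18 172.69] t 4.2 F [ 0.1 -0.2 -0.1] open 0.0005
delta tool [-0.1048 -0.2764  0.002 ]
wrot [ 0.11  0.18 -0.01]
```

The fingers shut empty, so the grasp missed. I look at it.

```bash

python3 - <<'E'
from h import *
a,Q=shot('side');b,P=shot('top');c,W=shot('wrist')
A=cv2.resize(a[60:220,190:350],(400,400),interpolation=cv2.INTER_CUBIC);B=cv2.resize(b[200:320,120:240],(400,400),interpolation=cv2.INTER_CUBIC)
cv2.imwrite('pics/m1.png',np.hstack([A,B])[:,:,::-1])
cv2.imwrite('pics/w3.png',c[:,:,::-1])
print(proj(P,[.5044,.317,.086]),proj(Q,[.5044,.317,.086]))
E
```

```text
[174.52857438 267.68987067] [251.69223792 144.15092878]
```

View pics/m1.png

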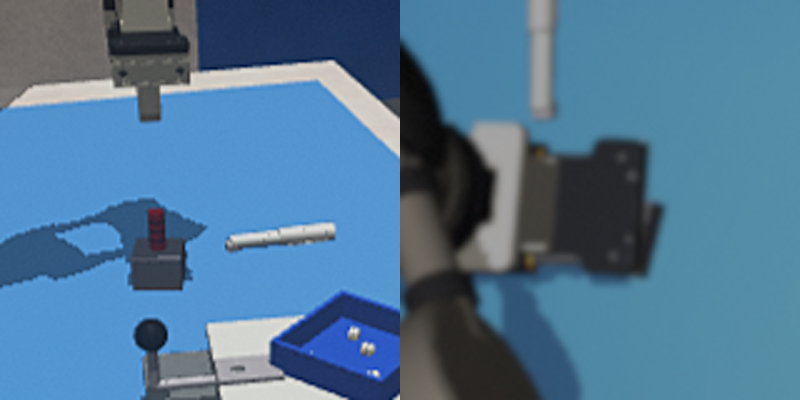

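The pin still stands in its block where it was; the fingers are above it, so it slipped or the fingers closed before reaching it. I go down again and watch the opening before lifting.

Call:
move_arm([
  {"x":0,"y":0,"z":0,"wx":0,"wy":0,"wz":0,"hand":1},
  {"x":0,"y":0,"z":0,"wx":0,"wy":0,"wz":0,"hand":1},
  {"x":0,"y":0,"z":0,"wx":0,"wy":0,"wz":0,"hand":1},
  {"x":0,"y":0,"z":0,"wx":0,"wy":0,"wz":0,"hand":1},
  {"x":0,"y":0,"z":0,"wx":0,"wy":0,"wz":0,"hand":1},
  {"x":0,"y":0,"z":0,"wx":0,"wy":0,"wz":0,"hand":1},
])

```text
time: 5.1
tool_pos: [0.5053, 0.316, 0.1507]
tool_rot: [3.141, 0.0, 3.014]
contact_force: [0.6, -0.3, 0.2]
opening: 0.0558
```

```bash

python3 - <<'E'
from h import *
delta([.5044,.317,.05],172.7)
c,W=shot('wrist','w4.png')
P=viewer.camera_params('side');print(proj(P,[.5062,.3165,.152]))
c=viewer.read_camera('side')
cv2.imwrite('pics/s4.png',cv2.resize(np.array(c)[80:180,200:310],None,fx=5,fy=5,interpolation=cv2.INTER_CUBIC)[:,:,::-1])
E
```

```text
tcp [0.5053 0.316  0.1507] rot deg [179.99   0.   172.69] t 5.1 F [ 0.6 -0.3  0.2] open 0.0558
delta tool [0.001  0.0008 0.1007]
wrot [ 0.01  0.   -0.01]
[250.89358977 121.6015489 ]
```

View pics/s4.png

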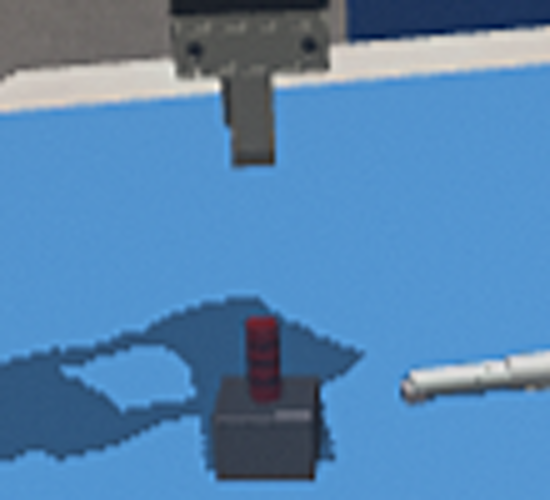

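```bash

python3 - <<'E'
from h import *
P=viewer.camera_params('side');W=viewer.camera_params('wrist')
print(np.array(W['camera_matrix']).round(1),np.array(P['camera_matrix']).round(1))
s=monitor.observe();print(s['qpos'],s['tool_pos'])
for X in ([.505,.316,.152],[.505,.316,.172],[.505,.316,.192],[.505,.28,.151],[.505,.28,.171],[.505,.28,.191]): print(X,proj(P,X).round(1))
# triangulate fingertips: wrist cam vs TCP
for y in(-.03,.03):
    R=Ro.from_euler('xyz',s['tool_rot']).as_matrix()
    for z in (0,-.03,-.05): print(y,z,proj(W,s['tool_pos']+R@np.array([0,y,z])).round(1))
a=cv2.imread('pics/w2.png')
E
```

```text
[[312.3   0.  318.8]
 [  0.  312.3 206.1]
 [  0.    0.    1. ]] [[454.7   0.  327.7]
 [  0.  454.7 196.9]
 [  0.    0.    1. ]]
[ 4.30326540e-01  5.01993628e-01  1.37801422e+00  4.45650600e-05
  1.26147669e+00 -1.01280285e+00] [0.50529088 0.31601755 0.15065672]
[0.505, 0.316, 0.152] [250.5 121.7]
[0.505, 0.316, 0.172] [250.  114.6]
[0.505, 0.316, 0.192] [249.5 107.4]
[0.505, 0.28, 0.151] [253.3 127. ]
[0.505, 0.28, 0.171] [252.9 119.8]
[0.505, 0.28, 0.191] [252.4 112.5]
-0.03 0 [273.4 231. ]
-0.03 -0.03 [265.9 248. ]
-0.03 -0.05 [259.4 262.8]
0.03 0 [364.3 231. ]
0.03 -0.03 [371.7 248. ]
0.03 -0.05 [378.2 262.8]
```

View pics/w4.png

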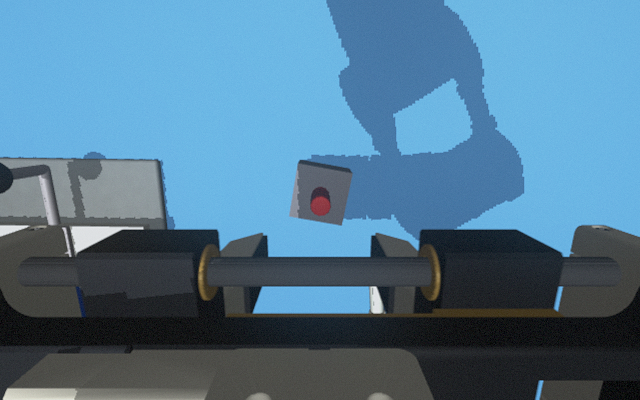

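The fingertips in w4 (cols 265/373, row ~236) and in the side view (row 113) both suggest they end ~38 mm above the reported TCP. I check whether the pose reading is biased or the fingers are short.

```bash

python3 - <<'E'
from h import *
def pin(f,):
    a=cv2.imread(f)[:,:,::-1].astype(int);m=(a[...,0]>2*a[...,1])&(a[...,0]>2*a[...,2])&(a[...,0]>120)
    n,l,st,c=cv2.connectedComponentsWithStats(m.astype(np.uint8));i=1+st[1:,4].argmax();print(f,st[i],c[i]);return c[i]
W=viewer.camera_params('wrist');s=monitor.observe()
R=Ro.from_euler('xyz',s['tool_rot']).as_matrix()
C=-np.array(W['R']).T@np.array(W['t']).ravel()
print('cam offset in tool',R.T@(C-s['tool_pos']))
def at(pos,rot):
    R2=Ro.from_euler('xyz',rot).as_matrix();D=R2@R.T
    P=dict(W);P['R']=np.array(W['R'])@D.T;c=np.array(pos)+D@(C-s['tool_pos']);P['t']=-P['R']@c;return P
P2=at([.5624,.3094,.189],np.radians([179.98,.01,172.77]))
p2=pin('pics/w2.png');p4=pin('pics/w4.png')
print(tri(P2,p2,W,p4))
T=viewer.camera_params('top');S=viewer.camera_params('side')
print('top/side pin',tri(T,(175,267.5),S,(252,144.2)))
print('wrist/side',tri(P2,p2,S,(252,144.2)))
# block corners in w2 (298,105),(354,117),(341,165),(291,156)
for z in(.04,.0): print(z,[plane(P2,u,v,z).round(4)[:2] for u,v in((300,105),(354,117),(341,165))])
E
```

```text
cam offset in tool [ 0.06612968  0.0002107  -0.19604646]
pics/w2.png [311 128  18  18 255] [319.29803922 136.44313725]
pics/w4.png [311 197  19  18 227] [320.61674009 205.68722467]
(array([0.50468967, 0.3173251 , 0.08452732]), np.float64(0.00047944574944594156))
top/side pin (array([0.5048514 , 0.31580177, 0.086296  ]), np.float64(0.0003409094101977644))
wrist/side (array([0.50493541, 0.31703874, 0.08573985]), np.float64(0.0006158341988464792))
0.04 [array([0.4712, 0.3009]), array([0.4905, 0.3561]), array([0.5393, 0.3368])]
0.0 [array([0.4682, 0.2989]), array([0.4897, 0.3605]), array([0.5443, 0.339 ])]
```

The cameras agree on the pin (z ≈ 0.085), but the fingertips truly end about 38 mm above the reported TCP. I allow for that: the open jaws (92 mm) would straddle the 55 mm block anyway, so going to reported z ≈ 0.016 is safe.

Call:
move_arm([
  {"x":0,"y":0.001,"z":0,"wx":0,"wy":0,"wz":0,"hand":1},
  {"x":0,"y":0.001,"z":0.02,"wx":0,"wy":0,"wz":0,"hand":1},
  {"x":0,"y":0.001,"z":0.05,"wx":0,"wy":0,"wz":0,"hand":1},
  {"x":0,"y":0.001,"z":0.08,"wx":0,"wy":0,"wz":0,"hand":1},
  {"x":0,"y":0.001,"z":0.105,"wx":0,"wy":0,"wz":0,"hand":1},
  {"x":0,"y":0.001,"z":0.125,"wx":0,"wy":0,"wz":0,"hand":1},
  {"x":0,"y":0.001,"z":0.135,"wx":0,"wy":0,"wz":0,"hand":1},
  {"x":0,"y":0.001,"z":0.135,"wx":0,"wy":0,"wz":0,"hand":1},
])

```text
time: 6.2
tool_pos: [0.5052, 0.3169, 0.0153]
tool_rot: [-3.141, -0.001, 3.014]
contact_force: [0.1, 0.6, -0.1]
opening: 0.0917
```

Call:
move_arm([
  {"x":0,"y":0,"z":0,"wx":0,"wy":0,"wz":0,"hand":0},
  {"x":0,"y":0,"z":0,"wx":0,"wy":0,"wz":0,"hand":0},
  {"x":0,"y":0,"z":0,"wx":0,"wy":0,"wz":0,"hand":0},
  {"x":0,"y":0,"z":0,"wx":0,"wy":0,"wz":0,"hand":0},
  {"x":0,"y":0,"z":0,"wx":0,"wy":0,"wz":0,"hand":0},
  {"x":0,"y":0,"z":0,"wx":0,"wy":0,"wz":0,"hand":0},
  {"x":0,"y":0,"z":0,"wx":0,"wy":0,"wz":0,"hand":0},
  {"x":0,"y":0,"z":0,"wx":0,"wy":0,"wz":0,"hand":0},
], grip_force=20)

```text
time: 7.2
tool_pos: [0.5054, 0.317, 0.0156]
tool_rot: [3.142, -0.0, 3.014]
contact_force: [-0.1, 0.3, -0.3]
opening: 0.0173
```

Call:
move_arm([
  {"x":0,"y":0,"z":0,"wx":0,"wy":0,"wz":0,"hand":0},
  {"x":0,"y":0,"z":0,"wx":0,"wy":0,"wz":0,"hand":0},
  {"x":0,"y":0,"z":0,"wx":0,"wy":0,"wz":0,"hand":0},
])

```text
time: 7.58
tool_pos: [0.5054, 0.317, 0.0156]
tool_rot: [3.142, -0.0, 3.014]
contact_force: [0.2, -0.2, 0.4]
opening: 0.0176
```

Gripped: opening 17.6 mm on the 18 mm head. Lift, then carry to a look pose beyond the ear.

Call:
move_arm([
  {"x":0,"y":0,"z":-0.02,"wx":0,"wy":0,"wz":0,"hand":0},
  {"x":0,"y":0,"z":-0.05,"wx":0,"wy":0,"wz":0,"hand":0},
  {"x":0,"y":0,"z":-0.08,"wx":0,"wy":0,"wz":0,"hand":0},
  {"x":0,"y":-0.02,"z":-0.1,"wx":0,"wy":0,"wz":0,"hand":0},
  {"x":-0.02,"y":-0.07,"z":-0.11,"wx":0,"wy":0,"wz":0,"hand":0},
  {"x":-0.04,"y":-0.12,"z":-0.11,"wx":0,"wy":0,"wz":0,"hand":0},
  {"x":-0.07,"y":-0.17,"z":-0.11,"wx":0,"wy":0,"wz":0,"hand":0},
  {"x":-0.09,"y":-0.22,"z":-0.11,"wx":0,"wy":0,"wz":0,"hand":0},
])

```text
time: 8.57
tool_pos: [0.5674, 0.0855, 0.1257]
tool_rot: [3.141, 0.001, 3.014]
contact_force: [-0.2, 0.4, -0.4]
opening: 0.0176
```

Call:
move_arm([
  {"x":-0.02,"y":-0.04,"z":0,"wx":0,"wy":0,"wz":0,"hand":0},
  {"x":-0.025,"y":-0.055,"z":0,"wx":0,"wy":0,"wz":0,"hand":0},
  {"x":-0.025,"y":-0.055,"z":0,"wx":0,"wy":0,"wz":0,"hand":0},
  {"x":-0.025,"y":-0.055,"z":0,"wx":0,"wy":0,"wz":0,"hand":0},
])

```text
time: 9.07
tool_pos: [0.584, 0.031, 0.1256]
tool_rot: [3.141, -0.0, 3.015]
contact_force: [-0.4, 0.1, -0.4]
opening: 0.0178
```

```bash

python3 - <<'E'
from h import *
delta([.5205,.0355,.125],172.7)
c,W=shot('wrist','w5.png')
for X in([.519,.0349,.047],[.5224,.037,.047],[.446,.0468,.09]):print(proj(W,X).round(1))
E
```

```text
tcp [0.584  0.031  0.1256] rot deg [ 1.7997e+02 -3.0000e-02  1.7275e+02] t 9.075 F [-0.4  0.1 -0.4] open 0.0178
delta tool [ 0.0636 -0.0036  0.0006]
wrot [ 0.03 -0.03  0.05]
[313.8 129.3]
[316.7 133. ]
[316.2  14.7]
```

View pics/w5.png

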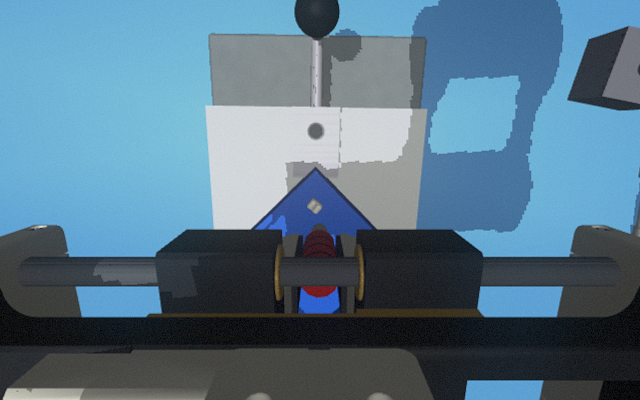

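The pin is held upright, tip at (318,230), and the ear hole at (316,130), one tooth visible, the stand square to the image. Refine the hole and the pin tip.

```bash

python3 - <<'E'
from h import *
W=viewer.camera_params('wrist');g=cv2.cvtColor(cv2.imread('pics/w5.png'),cv2.COLOR_BGR2GRAY)
r=g[118:144,303:330];m=(r<(r.min()/2+np.median(r)/2)).astype(np.uint8)
n,l,st,c=cv2.connectedComponentsWithStats(m);i=1+st[1:,4].argmax();h=c[i]+[303,118];print(st[i],h,r.min(),np.median(r))
X=plane(W,*h,.047);print(X)
s=monitor.observe()['tool_pos']
for z in(.122,.15,.196):print('pin axis proj',z,proj(W,[s[0],s[1],z]).round(1),proj(W,[.584-.001,.031,z]).round(1))
a=cv2.imread('pics/w5.png')[205:310,270:370];cv2.imwrite('pics/c5.png',cv2.resize(a,None,fx=6,fy=5.6,interpolation=cv2.INTER_CUBIC))
delta([X[0],X[1],s[2]])
E
```

```text
[  5   5  16  16 202] [315.30693069 130.47029703] 93 211.0
[0.52019918 0.03617038 0.047     ]
pin axis proj 0.122 [318.9 229.3] [318.4 227.9]
pin axis proj 0.15 [318.8 244.4] [318.3 242.8]
pin axis proj 0.196 [318.8 282. ] [318.1 280. ]
tcp [0.584  0.0312 0.1256] rot deg [ 1.7998e+02 -2.0000e-02  1.7278e+02] t 9.125 F [ 0.7  0.1 -0.7] open 0.0173
delta tool [ 0.0639 -0.0031  0.    ]
```

View pics/c5.png

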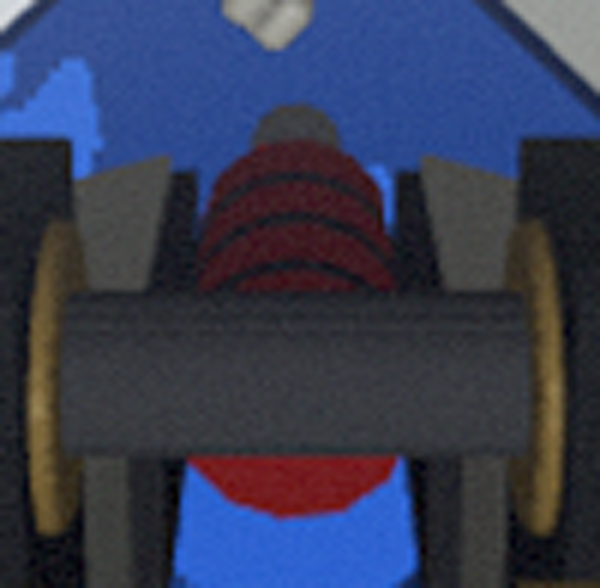

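Call:
move_arm([
  {"x":0.03,"y":-0.0015,"z":0,"wx":0,"wy":0,"wz":0,"hand":0},
  {"x":0.064,"y":-0.003,"z":0.0,"wx":0,"wy":0,"wz":0,"hand":0},
  {"x":0.064,"y":-0.003,"z":0.02,"wx":0,"wy":0,"wz":0,"hand":0},
  {"x":0.064,"y":-0.003,"z":0.05,"wx":0,"wy":0,"wz":0,"hand":0},
  {"x":0.064,"y":-0.003,"z":0.068,"wx":0,"wy":0,"wz":0,"hand":0},
  {"x":0.064,"y":-0.003,"z":0.068,"wx":0,"wy":0,"wz":0,"hand":0},
  {"x":0.064,"y":-0.003,"z":0.068,"wx":0,"wy":0,"wz":0,"hand":0},
])

```text
time: 10.0
tool_pos: [0.5211, 0.0355, 0.0585]
tool_rot: [3.141, 0.001, 3.015]
contact_force: [0.4, -0.4, -0.3]
opening: 0.0174
```

```bash

python3 - <<'E'
from h import *
delta([.5202,.0362,.0226],172.7)
c,W=shot('wrist','w6.png')
E
```

```text
tcp [0.5211 0.0355 0.0585] rot deg [1.7999e+02 8.0000e-02 1.7275e+02] t 10.0 F [ 0.4 -0.4 -0.3] open 0.0174
delta tool [0.001  0.0006 0.0359]
wrot [0.01 0.08 0.05]
```

Call:
move_arm([
  {"x":0.0008,"y":0.0005,"z":0.003,"wx":0,"wy":0,"wz":0,"hand":0},
  {"x":0.0008,"y":0.0005,"z":0.006,"wx":0,"wy":0,"wz":0,"hand":0},
  {"x":0.0008,"y":0.0005,"z":0.009,"wx":0,"wy":0,"wz":0,"hand":0},
  {"x":0.0008,"y":0.0005,"z":0.012,"wx":0,"wy":0,"wz":0,"hand":0},
  {"x":0.0008,"y":0.0005,"z":0.014,"wx":0,"wy":0,"wz":0,"hand":0},
])

```text
time: 10.68
tool_pos: [0.52, 0.0354, 0.0434]
tool_rot: [3.141, 0.0, 3.014]
contact_force: [-0.2, -0.2, 0.4]
opening: 0.0177
```

No force with the tip 7 mm into the ear, so it is in the hole. Continue down.

Call:
move_arm([
  {"x":0,"y":0,"z":0.004,"wx":0,"wy":0,"wz":0,"hand":0},
  {"x":0,"y":0,"z":0.008,"wx":0,"wy":0,"wz":0,"hand":0},
  {"x":0,"y":0,"z":0.012,"wx":0,"wy":0,"wz":0,"hand":0},
  {"x":0,"y":0,"z":0.016,"wx":0,"wy":0,"wz":0,"hand":0},
  {"x":0,"y":0,"z":0.019,"wx":0,"wy":0,"wz":0,"hand":0},
  {"x":0,"y":0,"z":0.021,"wx":0,"wy":0,"wz":0,"hand":0},
  {"x":0,"y":0,"z":0.021,"wx":0,"wy":0,"wz":0,"hand":0},
])

```text
time: 11.55
tool_pos: [0.5202, 0.0355, 0.0226]
tool_rot: [3.141, 0.001, 3.014]
contact_force: [3.8, 2.1, -1.1]
opening: 0.0174
```

Call:
move_arm([
  {"x":0,"y":0,"z":0.001,"wx":0,"wy":0,"wz":0,"hand":0},
  {"x":0,"y":0,"z":0.002,"wx":0,"wy":0,"wz":0,"hand":0},
  {"x":0,"y":0,"z":0.002,"wx":0,"wy":0,"wz":0,"hand":0},
])

```text
time: 11.92
tool_pos: [0.5206, 0.0354, 0.0224]
tool_rot: [3.141, 0.002, 3.014]
contact_force: [-0.4, 2.8, 14.4]
opening: 0.0172
```

Seated: it stopped at z 0.0224 with 14 N upward. Release, rise and check the pin.

Call:
move_arm([
  {"x":0,"y":0,"z":0,"wx":0,"wy":0,"wz":0,"hand":0.6},
  {"x":0,"y":0,"z":0,"wx":0,"wy":0,"wz":0,"hand":0.6},
  {"x":0,"y":0,"z":0,"wx":0,"wy":0,"wz":0,"hand":0.6},
  {"x":0,"y":0,"z":0,"wx":0,"wy":0,"wz":0,"hand":0.6},
  {"x":0,"y":0,"z":-0.02,"wx":0,"wy":0,"wz":0,"hand":0.6},
  {"x":0,"y":0,"z":-0.06,"wx":0,"wy":0,"wz":0,"hand":0.6},
  {"x":0,"y":0,"z":-0.1,"wx":0,"wy":0,"wz":0,"hand":0.7},
  {"x":-0.04,"y":0,"z":-0.13,"wx":0,"wy":0,"wz":0,"hand":0.7},
])

```text
time: 12.92
tool_pos: [0.5584, 0.0306, 0.1525]
tool_rot: [-3.142, -0.001, 3.014]
contact_force: [1.5, -0.1, -0.3]
opening: 0.0635
```

Call:
move_arm([
  {"x":0.0,"y":0,"z":-0.02,"wx":0,"wy":0,"wz":0,"hand":0.7},
  {"x":0.0,"y":0,"z":-0.02,"wx":0,"wy":0,"wz":0,"hand":0.7},
  {"x":0.0,"y":0,"z":-0.02,"wx":0,"wy":0,"wz":0,"hand":0.7},
])

```text
time: 13.3
tool_pos: [0.5586, 0.0304, 0.1694]
tool_rot: [-3.142, -0.002, 3.014]
contact_force: [0.5, -0.2, -0.8]
opening: 0.0642
```

```bash

python3 - <<'E'
from h import *
delta([.444,.046,.033],172.7)
c,W=shot('wrist','w7.png')
b,S=shot('side','s7.png')
for X in([.5202,.0362,.093],[.444,.046,.09]):print(proj(W,X).round(1),proj(S,X).round(1))
for nm,i,P,(x0,y0,x1,y1) in (('w',c,W,(250,40,390,230)),('s',b,S,(270,165,310,225))):
    a=i.astype(int);m=((a[...,0]>2*a[...,1])&(a[...,0]>2*a[...,2])&(a[...,0]>50)).astype(np.uint8);k=0*m;k[y0:y1,x0:x1]=m[y0:y1,x0:x1]
    n,l,st,cc=cv2.connectedComponentsWithStats(k)
    if n>1: j=1+st[1:,4].argmax();print(nm,st[j],cc[j])
a=c.max(2);k=0*a;k[20:110,270:370]=(a[20:110,270:370]<70)
n,l,st,cc=cv2.connectedComponentsWithStats(k.astype(np.uint8));j=1+st[1:,4].argmax();print('ball',st[j],cc[j],plane(W,*cc[j],.09))
cv2.imwrite('pics/m7.png',np.hstack([cv2.resize(c[20:220,220:420],(400,400)),cv2.resize(b[150:270,230:390],(533,400))])[:,:800,::-1])
E
```

```text
tcp [0.5586 0.0304 0.1694] rot deg [-1.8000e+02 -1.2000e-01  1.7269e+02] t 13.3 F [ 0.5 -0.2 -0.8] open 0.0642
delta tool [0.1153 0.0009 0.1367]
wrot [-0.   -0.12 -0.01]
[320.  160.5] [284.  189.9]
[320.   65.6] [249.8 194. ]
w [310 150  19  20 292] [319.22945205 159.44178082]
s [281 189   7   4  21] [283.66666667 190.47619048]
ball [305  46  35  39 983] [321.94099695  65.77721261] [0.44429745 0.04752267 0.09      ]
```

View pics/m7.png

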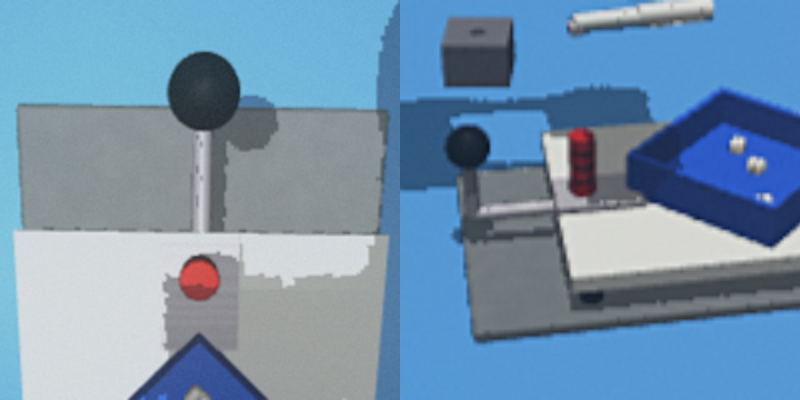

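The pin is home: its head's top matches z 0.093 in both views (wrist 319,159; side 284,190), and the ball's centre is (0.444, 0.047, 0.09). Now the ball.

Call:
move_arm([
  {"x":0.05,"y":0.001,"z":0,"wx":0,"wy":0,"wz":0,"hand":0.9},
  {"x":0.1,"y":0.001,"z":0,"wx":0,"wy":0,"wz":0,"hand":0.9},
  {"x":0.115,"y":0.001,"z":0.02,"wx":0,"wy":0,"wz":0,"hand":0.9},
  {"x":0.115,"y":0.001,"z":0.06,"wx":0,"wy":0,"wz":0,"hand":0.9},
  {"x":0.115,"y":0.001,"z":0.1,"wx":0,"wy":0,"wz":0,"hand":0.9},
  {"x":0.115,"y":0.001,"z":0.125,"wx":0,"wy":0,"wz":0,"hand":0.9},
  {"x":0.115,"y":0.001,"z":0.137,"wx":0,"wy":0,"wz":0,"hand":0.9},
  {"x":0.115,"y":0.001,"z":0.137,"wx":0,"wy":0,"wz":0,"hand":0.9},
])

```text
time: 14.4
tool_pos: [0.4451, 0.046, 0.0331]
tool_rot: [-3.142, -0.002, 3.014]
contact_force: [0.0, -0.7, 0.2]
opening: 0.0826
```

Call:
move_arm([
  {"x":0,"y":0,"z":0,"wx":0,"wy":0,"wz":0,"hand":0},
  {"x":0,"y":0,"z":0,"wx":0,"wy":0,"wz":0,"hand":0},
  {"x":0,"y":0,"z":0,"wx":0,"wy":0,"wz":0,"hand":0},
  {"x":0,"y":0,"z":0,"wx":0,"wy":0,"wz":0,"hand":0},
  {"x":0,"y":0,"z":0,"wx":0,"wy":0,"wz":0,"hand":0},
  {"x":0,"y":0,"z":0,"wx":0,"wy":0,"wz":0,"hand":0},
  {"x":0,"y":0,"z":0,"wx":0,"wy":0,"wz":0,"hand":0},
  {"x":0,"y":0,"z":0,"wx":0,"wy":0,"wz":0,"hand":0},
], grip_force=30)

```text
time: 15.4
tool_pos: [0.4458, 0.0471, 0.0336]
tool_rot: [3.14, 0.0, 3.013]
contact_force: [0.5, 7.0, 0.0]
opening: 0.0284
```

Call:
move_arm([
  {"x":0,"y":0,"z":0,"wx":0,"wy":0,"wz":0,"hand":0},
  {"x":0,"y":0,"z":0,"wx":0,"wy":0,"wz":0,"hand":0},
  {"x":0,"y":0,"z":0,"wx":0,"wy":0,"wz":0,"hand":0},
])

```text
time: 15.78
tool_pos: [0.4458, 0.0471, 0.0337]
tool_rot: [3.14, 0.0, 3.013]
contact_force: [1.5, 6.7, -0.7]
opening: 0.0285
```

```bash

python3 - <<'E'
from h import *
delta([.444,.047,.033],172.7)
r=[-.312,.054]
for d in range(0,32,2):
    t=np.radians(d); x=-.312*np.cos(t)+.054*np.sin(t); z=.312*np.sin(t)+.054*np.cos(t)
    print(d,'tool x %.4f z %.4f'%(-(x+.312),-(z-.054)))
E
```

```text
tcp [0.4458 0.0471 0.0337] rot deg [1.7989e+02 2.0000e-02 1.7266e+02] t 15.775 F [ 1.5  6.7 -0.7] open 0.0285
delta tool [ 0.0018 -0.0003  0.0007]
wrot [ 0.11  0.02 -0.04]
0 tool x -0.0000 z -0.0000
2 tool x -0.0021 z -0.0109
4 tool x -0.0045 z -0.0216
6 tool x -0.0074 z -0.0323
8 tool x -0.0106 z -0.0429
10 tool x -0.0141 z -0.0534
12 tool x -0.0180 z -0.0637
14 tool x -0.0223 z -0.0739
16 tool x -0.0270 z -0.0839
18 tool x -0.0320 z -0.0938
20 tool x -0.0373 z -0.1035
22 tool x -0.0429 z -0.1129
24 tool x -0.0489 z -0.1222
26 tool x -0.0552 z -0.1313
28 tool x -0.0619 z -0.1402
30 tool x -0.0688 z -0.1488
```

Ball gripped (28.5 mm). Raise on the arc, shifting 1 mm in y to relieve the side force.

Call:
move_arm([
  {"x":0,"y":0.001,"z":0,"wx":0,"wy":0,"wz":0,"hand":0},
  {"x":-0.002,"y":0.001,"z":-0.011,"wx":0,"wy":0,"wz":0,"hand":0},
  {"x":-0.0045,"y":0.001,"z":-0.0216,"wx":0,"wy":0,"wz":0,"hand":0},
  {"x":-0.0074,"y":0.001,"z":-0.0323,"wx":0,"wy":0,"wz":0,"hand":0},
  {"x":-0.0106,"y":0.001,"z":-0.0429,"wx":0,"wy":0,"wz":0,"hand":0},
  {"x":-0.0141,"y":0.001,"z":-0.0534,"wx":0,"wy":0,"wz":0,"hand":0},
  {"x":-0.0141,"y":0.001,"z":-0.0534,"wx":0,"wy":0,"wz":0,"hand":0},
])

```text
time: 16.65
tool_pos: [0.4599, 0.0451, 0.0877]
tool_rot: [3.141, 0.001, 3.014]
contact_force: [2.0, 2.1, -4.4]
opening: 0.0281
```

Call:
move_arm([
  {"x":-0.0039,"y":0,"z":-0.0103,"wx":0,"wy":0,"wz":0,"hand":0},
  {"x":-0.0082,"y":0,"z":-0.0205,"wx":0,"wy":0,"wz":0,"hand":0},
  {"x":-0.0129,"y":0,"z":-0.0305,"wx":0,"wy":0,"wz":0,"hand":0},
  {"x":-0.0179,"y":0,"z":-0.0404,"wx":0,"wy":0,"wz":0,"hand":0},
  {"x":-0.0232,"y":0,"z":-0.0501,"wx":0,"wy":0,"wz":0,"hand":0},
  {"x":-0.0288,"y":0,"z":-0.0595,"wx":0,"wy":0,"wz":0,"hand":0},
  {"x":-0.0348,"y":0,"z":-0.0688,"wx":0,"wy":0,"wz":0,"hand":0},
  {"x":-0.0348,"y":0,"z":-0.0688,"wx":0,"wy":0,"wz":0,"hand":0},
])

```text
time: 17.65
tool_pos: [0.4945, 0.0402, 0.1565]
tool_rot: [-3.141, 0.0, 3.014]
contact_force: [-3.1, -3.5, -3.6]
opening: 0.0282
```

Call:
move_arm([
  {"x":-0.0063,"y":0,"z":-0.0091,"wx":0,"wy":0,"wz":0,"hand":0},
  {"x":-0.013,"y":0,"z":-0.018,"wx":0,"wy":0,"wz":0,"hand":0},
  {"x":-0.02,"y":0,"z":-0.0266,"wx":0,"wy":0,"wz":0,"hand":0},
  {"x":-0.02,"y":0,"z":-0.0266,"wx":0,"wy":0,"wz":0,"hand":0},
  {"x":-0.02,"y":0,"z":-0.0266,"wx":0,"wy":0,"wz":0,"hand":0},
  {"x":-0.02,"y":0,"z":-0.0266,"wx":0,"wy":0,"wz":0,"hand":0},
  {"x":-0.02,"y":0,"z":-0.0266,"wx":0,"wy":0,"wz":0,"hand":0},
  {"x":-0.02,"y":0,"z":-0.0266,"wx":0,"wy":0,"wz":0,"hand":0},
])

```text
time: 18.65
tool_pos: [0.5141, 0.0374, 0.1827]
tool_rot: [-3.14, -0.0, 3.014]
contact_force: [-2.3, -5.5, -3.1]
opening: 0.0285
```

```bash

python3 - <<'E'
from h import *
delta([.5126,.038,.1825],172.7)
b,S=shot('side','s8.png');t,T=shot('top','t8.png')
A=cv2.resize(b[120:260,230:410],(514,400),interpolation=cv2.INTER_CUBIC);B=cv2.resize(t[130:290,245:360],(286,400),interpolation=cv2.INTER_CUBIC)
cv2.imwrite('pics/m8.png',np.hstack([A,B])[:,:,::-1])
E
```

```text
tcp [0.5141 0.0374 0.1827] rot deg [-1.7994e+02 -2.0000e-02  1.7268e+02] t 18.65 F [-2.3 -5.5 -3.1] open 0.0285
delta tool [0.0015 0.0004 0.0002]
wrot [-0.06 -0.02 -0.02]
```

View pics/m8.png

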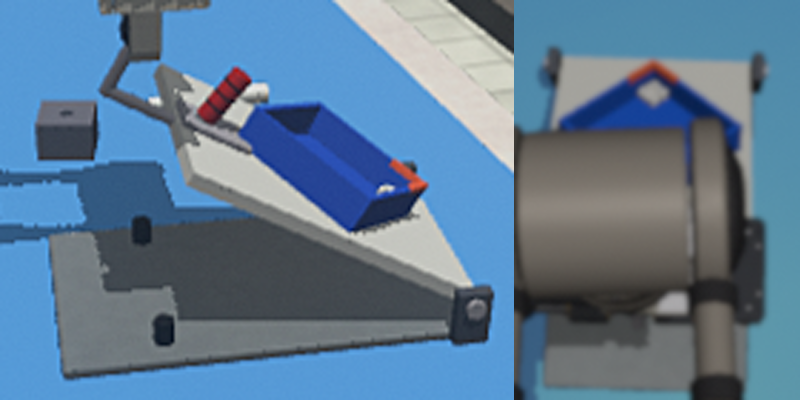

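Side and top views: deck up at ~30°, pin in the ear, tote held, white cluster in the orange corner (top crop 654,92), none seen elsewhere in the visible floor. I check the cluster's area against four teeth numerically, since the picture allowance is used up.

```bash

python3 - <<'E'
from h import *
def teeth(f,box):
    x0,y0,x1,y1=box;a=cv2.imread(f)[y0:y1,x0:x1].astype(int)
    m=((a.min(2)>95)).astype(np.uint8)
    n,l,st,c=cv2.connectedComponentsWithStats(m)
    for i in range(1,n):
        if 6<=st[i,4]<400: print(f,st[i]+[x0,y0,0,0,0],(c[i]+[x0,y0]).round(1))
teeth('pics/top0.png',(278,183,326,230))
teeth('pics/t8.png',(285,150,330,183))
T=viewer.camera_params('top')
# predicted corner at 30 deg: hinge along stand axis from hole
y=np.radians(-7.3);u=np.array([np.cos(y),np.sin(y),0]);h=np.array([.5202,.0362,.036])+.235*u
t=np.radians(30)
def P(s,n): return h+u*(-s*np.cos(t)+n*np.sin(t))+np.array([0,0,s*np.sin(t)+n*np.cos(t)])
for s in(42,50,60,70,78): print(s,proj(T,P(s/1000,.016)).round(1))
v=viewer.camera_params('side');print('ball side',proj(v,P(.312,.054)),'pin',proj(v,P(.235,.034)),P(.312,.054))
s=cv2.imread('pics/s8.png').astype(int);m=((s[...,2]>2*s[...,1])&(s[...,2]>2*s[...,0])&(s[...,2]>50))[135:165,295:320];q=np.argwhere(m).mean(0);print('pin seen',q[1]+295,q[0]+135)
E
```

```text
pics/top0.png [278 183   4   4  10] [279. 184.]
pics/top0.png [318 183   8   9  37] [322.7 185.5]
pics/top0.png [295 195   6   6  19] [297.4 197.4]
pics/top0.png [283 198   5   5  20] [285.  199.9]
pics/top0.png [316 199   4   5  18] [317.7 201. ]
pics/top0.png [307 212  19  18 183] [318.9 223.3]
pics/top0.png [278 216  13  14 100] [282.  224.6]
pics/top0.png [297 220   5   5  20] [299.  221.8]
pics/t8.png [295 162  12  10  79] [300.6 166.6]
42 [299.2 163. ]
50 [299.1 165.3]
60 [299.  168.1]
70 [298.8 171. ]
78 [298.7 173.4]
ball side [278.41192241 130.0793946 ] pin [305.06515923 152.28915546] [0.51206654 0.03724192 0.23876537]
pin seen 307.8191489361702 152.30851063829786
```

```bash
python3 -c "
from h import *
delta([.5141,.0374,.1827]); print(robot.hand_in())"
```

```text
tcp [0.5141 0.0374 0.1827] rot deg [-1.7993e+02 -2.0000e-02  1.7268e+02] t 18.75 F [-2.9 -4.4 -2. ] open 0.0285
delta tool [-0. -0.  0.]
the job is handed in; nothing more can be done
None
```

I dropped the lock pin home through the tote's ear and the deck. I then raised the deck by the ball to about 30° and handed in at 18.75 s, still gripping it (28.5 mm opening).

**First grasp missed:** the fingers really end about 38 mm above the reported TCP, so the first try at the pin closed empty above it. I measured the offset from the images, allowed for it, and the second grasp held.

**Last checks:**
- **Pin:** before the raise it stopped at the expected height with 14 N pushing back, and its head's top matched the home height in two views.
- **Teeth:** the white patch in the orange corner covers 79 px in the top view, against about 19 px for one tooth, so all four are there. This is an area count, as the arm hides part of the tote from above.
- **Tilt:** the TCP rose 149 mm, which matches 30°.
- **One disagreement:** after the raise, the pin head in the side view lay 2.7 px to the side of where I predicted, though at the right row. I took this as a small error in the tilt or stand angle, not the pin lifting. The picture still showed it down in the ear.
- **Side force:** about 5 N remained at the ball at hand-in.
- **Bystanders:** I planned no moves near the jar, handpiece and gum model, but did not re-measure where they are.

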